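# Rock the marked locating block out of its nest and hold it clear

### The arm

A 7-joint arm with a two-finger parallel gripper is mounted at the origin on the work surface. World frame = base frame: x ahead of the robot, y to its left, z up, the work surface at z = 0. Lengths are in m, angles in rad, forces in N, time in s.
With the tool pointing down it reaches from about 0.4 to 0.85 m from the base axis. Payload 10.4 kg.
Tool frame: the origin (TCP) lies on the front face of the gripper's body, between the roots of the fingers; the fingertips stand 73 mm ahead of it and the grasp point (between the pads) lies 54 mm ahead of it; z points along the fingers, y is the line along which they close (so a half turn about z gives the same grasp; the last joint's range is limited). The gripper opens to 85 mm and grips with 20 to 120 N. Pads are 22 mm wide; open, the fingers measure 114 mm over their backs; the gripper's body (76 mm by 85 mm) begins 54 mm behind the grasp point. The pads swing forward as they close: fully open they stand 13 mm farther back than shut.
Start: joints at [1.135, 0.332, -0.065, 1.46, 0.022, 1.35, -0.088], TCP at [0.251, -0.573, 0.304] pointing down, gripper open.
Joint ranges: [-2.6, 2.6], [-0.5, 2.12], [-1.47, 1.34], [0.16, 2.42], [-1.27, 4.41], [0.06, 2.06], [-2.6, 2.6]. Speed limits (rad/s): [2.22, 2.22, 2.79, 2.79, 3.14, 3.14, 3.14].

### API

Orientations are given as a unit quaternion [x, y, z, w].
In Python, from workcell import manip gives the robot as it stands.
- The arm moves only by the shell command python3 -m jog 'ROWS' [FORCE]. ROWS is JSON, a list of rows, each an object with "grip": the gripper command: -1 is fully open, 1 is shut, values between are in proportion; "slide": the shift along the tool's x, y, z in cm, a list of three; "yaw": the turn about the tool's z in rad. A call has 1 to 8 rows; each row shifts and turns the commanded pose from where the row before left it, along the tool's axes as they then stand; what a row does not reach is not made up. A row lasts 1/10 s, in which the tool goes at most 50 mm and 8.59 degrees, less where a joint would pass 70% of its speed; a pose out of reach is approached as far as the arm can. A call with a gripper value outside its range is refused whole. The fingers move at their own pace and stop on an object; FORCE is the grip in N (left out, the last holds). Time passes only in rows, so rows that do not move let the fingers close. It gives the time, the measured TCP pose, the force, the opening and the grip force at its end, in the units of the state.
- manip.get_obs(): the state, without advancing time (a new reading comes with each control period).
- manip.camera(name): name is "scene" or "top"; returns the picture (420x560x3 uint8, blue, green, red); there is no depth.
- manip.calibration(name): a dict with "vfov" (degrees; the focal length in pixels is half the picture's height over the tangent of half this angle, whatever the lens; pixels are square), "cx", "cy" (the principal point, pixels), "camera_from_world" (4x4, takes a point from world to camera coordinates). Camera axes: x right, y down, z forward; pixel columns grow to the right and rows downward; lengths in m; the calibration is good to about 2 mm. A picture is of the moment at which its call begins. calibration takes no time and is no camera call.
- manip.hand_in(): hands the job in; it is judged then, once.
Trained networks look in the newest picture that a camera, given by its name, has taken for a name from the list of things; names that differ only in an ending like _2 or _b are one class to them, and where a whole thing is asked for, a point or a joint stands for the part that bears it (a point fixed in the world has none). Each returns a list of dicts, best first, with "conf" (0 to 1); they miss things now and then, are a little off and sometimes report something else, mostly with a low value. They report only what shows in the picture. A call takes as long as a camera call. They do not tell look-alikes from the thing itself.
- manip.masks_of(thing, camera): "region" (420x560 bool, what is visible of it) and "centre" ([column, row] in pixels, amid what is visible of it).
The state is a dict: "clock": time; "joint_pos": joint angles; "joint_velocities": joint speeds; "tau": joint torques, N m; "position": TCP position; "ee_rot": TCP orientation; "ft_force": force on the tool from outside, world axes, zero at the start; "torque": the same for the moment, N m; "grip_width": opening from 0.0 (shut) to 1.0 (fully open); "grasp_force": force on a finger pad.
Only numpy, scipy, OpenCV 4.12 (cv2) and the standard library are available. Lean on these libraries where they do the work, as an engineer would, in place of code of your own. Each camera call takes 0.05 s, during which the arm holds its last target. There are 200 camera calls.

### The job

The cone marker stands in front of one of the three nests: the locating block in that nest is stuck between two stiff sliding cheeks. Rock it side to side so that it pushes first one cheek and then the other back until it comes free, then hold it upright in the gripper just clear, its foot a couple of centimetres above the nest, and finish while still holding it there. Leave the other two blocks seated and everything else on the bench where it is.

Things in the scene. Friction and masses are not known exactly. Their poses are not given: they have to be found in the camera images.
- nest_a: one of three identical nests, fixed; green base 70 x 130 x 8 mm, origin under its centre on the bench, x away from the robot at yaw 0, y along its length. Its block stands at the centre in a groove 8 mm up, between two steel cheeks at +y and -y, tops 50 mm up (all else is lower). Each cheek's nose (underside 42 mm up) reaches 3 mm over the block's shoulder: a straight pull only jams.
- block_a: steel block standing in nest_a, same yaw; 100 mm tall, 0.3-0.6 kg, 24 mm thick in x; origin under its foot, 8 mm above the bench when seated. Foot rounded about x (radius 10 mm); shoulder 30 mm wide in y, 20-30 mm up; above it a plain neck 24 mm wide in y, to grip across y above the cheeks. It rocks about x through the foot's axis, 10 mm up; both cheeks back, it lifts out.
- cheek_a_left (a joint): slide of nest_a's cheek at +y, m: 0 = gripping, 0.0045 = fully out toward +y; over 0.003 its nose is clear of an upright block's shoulder. It yields to about 9 N and stays where pushed. Leaning the block toward +y by 0.15 to 0.25 rad pushes it fully out; leaning one way only does not free the block
- cheek_a_right (a joint): slide of nest_a's cheek at -y, m: 0 = gripping, 0.0045 = fully out toward -y; over 0.003 its nose is clear of an upright block's shoulder. It yields to about 9 N and stays where pushed. Leaning the block toward -y by 0.15 to 0.25 rad pushes it fully out; leaning one way only does not free the block
- nest_b: one of three identical nests, fixed; green base 70 x 130 x 8 mm, origin under its centre on the bench, x away from the robot at yaw 0, y along its length. Its block stands at the centre in a groove 8 mm up, between two steel cheeks at +y and -y, tops 50 mm up (all else is lower). Each cheek's nose (underside 42 mm up) reaches 3 mm over the block's shoulder: a straight pull only jams.
- block_b: steel block standing in nest_b, same yaw; 100 mm tall, 0.3-0.6 kg, 24 mm thick in x; origin under its foot, 8 mm above the bench when seated. Foot rounded about x (radius 10 mm); shoulder 30 mm wide in y, 20-30 mm up; above it a plain neck 24 mm wide in y, to grip across y above the cheeks. It rocks about x through the foot's axis, 10 mm up; both cheeks back, it lifts out.
- cheek_b_left (a joint): slide of nest_b's cheek at +y, m: 0 = gripping, 0.0045 = fully out toward +y; over 0.003 its nose is clear of an upright block's shoulder. It yields to about 9 N and stays where pushed. Leaning the block toward +y by 0.15 to 0.25 rad pushes it fully out; leaning one way only does not free the block
- cheek_b_right (a joint): slide of nest_b's cheek at -y, m: 0 = gripping, 0.0045 = fully out toward -y; over 0.003 its nose is clear of an upright block's shoulder. It yields to about 9 N and stays where pushed. Leaning the block toward -y by 0.15 to 0.25 rad pushes it fully out; leaning one way only does not free the block
- nest_c: one of three identical nests, fixed; green base 70 x 130 x 8 mm, origin under its centre on the bench, x away from the robot at yaw 0, y along its length. Its block stands at the centre in a groove 8 mm up, between two steel cheeks at +y and -y, tops 50 mm up (all else is lower). Each cheek's nose (underside 42 mm up) reaches 3 mm over the block's shoulder: a straight pull only jams.
- block_c: steel block standing in nest_c, same yaw; 100 mm tall, 0.3-0.6 kg, 24 mm thick in x; origin under its foot, 8 mm above the bench when seated. Foot rounded about x (radius 10 mm); shoulder 30 mm wide in y, 20-30 mm up; above it a plain neck 24 mm wide in y, to grip across y above the cheeks. It rocks about x through the foot's axis, 10 mm up; both cheeks back, it lifts out.
- cheek_c_left (a joint): slide of nest_c's cheek at +y, m: 0 = gripping, 0.0045 = fully out toward +y; over 0.003 its nose is clear of an upright block's shoulder. It yields to about 9 N and stays where pushed. Leaning the block toward +y by 0.15 to 0.25 rad pushes it fully out; leaning one way only does not free the block
- cheek_c_right (a joint): slide of nest_c's cheek at -y, m: 0 = gripping, 0.0045 = fully out toward -y; over 0.003 its nose is clear of an upright block's shoulder. It yields to about 9 N and stays where pushed. Leaning the block toward -y by 0.15 to 0.25 rad pushes it fully out; leaning one way only does not free the block
- marker: the cone marker: a steel cone with a small button top, 40 mm across at the foot, 50 mm tall; stands on the bench about 85 mm from the centre of one of the nests, on that nest's side toward the robot; origin at the centre of its underside. It tells which nest is meant: the nearest one
- collar: plain steel ring, 38 mm across, 16 mm tall; stands on the bench about 85 mm from the centre of one of the nests, on that nest's side toward the robot; origin at the centre of its underside; not a marker
- vee: steel vee block 34 x 34 x 26 mm; stands on the bench about 85 mm from the centre of one of the nests, on that nest's side toward the robot; origin at the centre of its underside; not a marker
- driver: screwdriver lying on the bench, near its left edge, origin under its middle; a bystander
- oil: small bottle, 44 mm across, 110 mm tall, left of the nests, origin at its underside; a bystander
- brush: brush lying right of the nests, origin under its middle; a bystander
- spacer: steel cylinder 32 mm across, 30 mm tall, beyond the nests, origin at its underside; a bystander
Mind the look-alikes: they are no part of the job. What is shaped like the nest_a but blue or brown is not meant.

How it is judged:
By the outcome, as a careful person would: the job done as asked, in the order asked, and still so for the second after the job is handed in, while the arm keeps its last pose, push and grip.
It also fails if it takes over 40 s, if anything falls off the work surface, if the arm or the gripper's body presses on something with over 40 N, if the wrist force passes 120 N, or if a joint passes its speed limit or range.

## Working session

There is one attempt and no reset: what is moved stays moved. The work goes in short steps, Python scripts to look and compute and a shell command to move; the robot and the scene stay as the last step left them, time stands still between calls to the robot, and variables do not carry over. Pictures are saved under pics/ and viewed, at most 10 in all, crops included, and the job is handed in when it is done.

```bash
mkdir -p pics; ls; python3 - <<'E'
from workcell import manip
import cv2,numpy as np
o=manip.get_obs(); print({k:np.round(v,3).tolist() for k,v in o.items()})
for c in ("scene","top"):
    cv2.imwrite(f"pics/{c}0.png",manip.camera(c)); k=manip.calibration(c); print(c,k["vfov"],k["cx"],k["cy"],np.round(k["camera_from_world"],4).tolist())
    for t in ("nest_a","block_a","marker","collar","vee"):
        print(t,[(np.round(d["centre"],1).tolist(),round(d["conf"],2),int(d["region"].sum())) for d in manip.masks_of(t,c)])
E
```

```text
pics
{'clock': 0.0, 'joint_pos': [1.135, 0.333, -0.065, 1.461, 0.022, 1.35, -0.088], 'joint_velocities': [-0.001, -0.0, -0.001, -0.001, 0.002, 0.0, -0.001], 'tau': [-0.0, -62.542, 0.049, -39.161, 0.016, 0.01, -0.0], 'position': [0.251, -0.572, 0.303], 'ee_rot': [0.979, 0.205, -0.0, -0.001], 'ft_force': [-0.818, 0.558, 0.382], 'torque': [-0.056, -0.046, -0.002], 'grasp_force': 0.0, 'grip_width': 0.999}
scene 56.374826924702525 278.340140449635 209.17165551718702 [[0.7357, 0.677, -0.0207, -0.3946], [0.3807, -0.4385, -0.8141, -0.1673], [-0.5602, 0.591, -0.5803, 1.487], [0.0, 0.0, 0.0, 1.0]]
nest_a [([219.2, 263.7], 0.89, 1220), ([334.6, 202.3], 0.88, 829), ([213.0, 210.4], 0.86, 853), ([274.0, 191.7], 0.84, 748), ([284.4, 228.3], 0.73, 856)]
block_a [([286.9, 206.8], 0.75, 228), ([339.8, 177.7], 0.74, 227), ([217.0, 245.6], 0.68, 287)]
marker [([286.4, 208.0], 0.24, 228)]
collar [([318.8, 186.7], 0.5, 111)]
vee [([264.0, 217.9], 0.73, 172), ([359.8, 164.7], 0.7, 355)]
top 52.22146358101558 279.91700601906217 215.41345083840736 [[-0.0287, -0.9995, -0.0142, -0.0036], [-0.9868, 0.0306, -0.1592, 0.5541], [0.1596, 0.0095, -0.9871, 1.1921], [0.0, 0.0, 0.0, 1.0]]
nest_a [([305.7, 285.7], 0.89, 1137), ([203.1, 208.5], 0.84, 904), ([237.6, 259.3], 0.65, 1089), ([276.5, 212.4], 0.62, 864), ([347.8, 218.6], 0.59, 945)]
block_a [([278.1, 204.0], 0.7, 86), ([200.2, 197.5], 0.59, 138), ([353.9, 214.7], 0.58, 125)]
marker [([340.1, 241.9], 0.62, 130)]
collar [([196.2, 235.0], 0.62, 95), ([345.7, 210.8], 0.54, 79)]
vee [([283.3, 236.9], 0.68, 127), ([427.3, 270.2], 0.46, 754)]
```

```bash
python3 - <<'E'
import cv2
a=cv2.imread("pics/top0.png")[150:330,120:440]; b=cv2.imread("pics/scene0.png")[130:310,140:400]
cv2.imwrite("pics/t1.png",cv2.resize(a,None,fx=2.5,fy=2.5,interpolation=cv2.INTER_CUBIC)); cv2.imwrite("pics/s1.png",cv2.resize(b,None,fx=3,fy=3,interpolation=cv2.INTER_CUBIC))
E
```

```text
(no output)
```

View pics/t1.png

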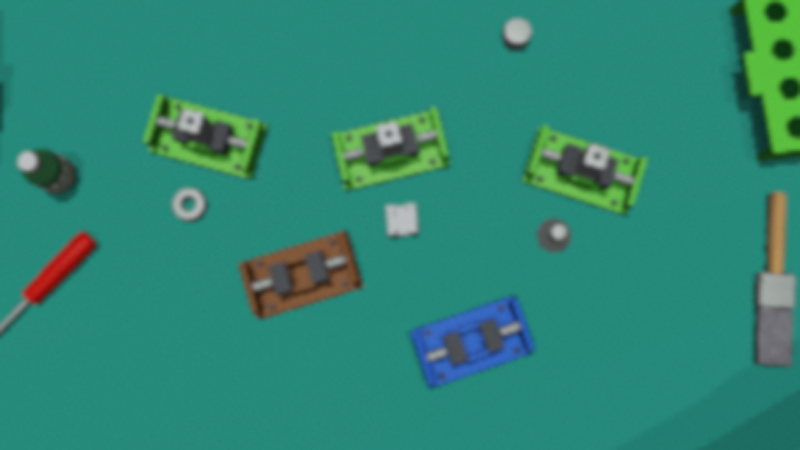

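View pics/s1.png

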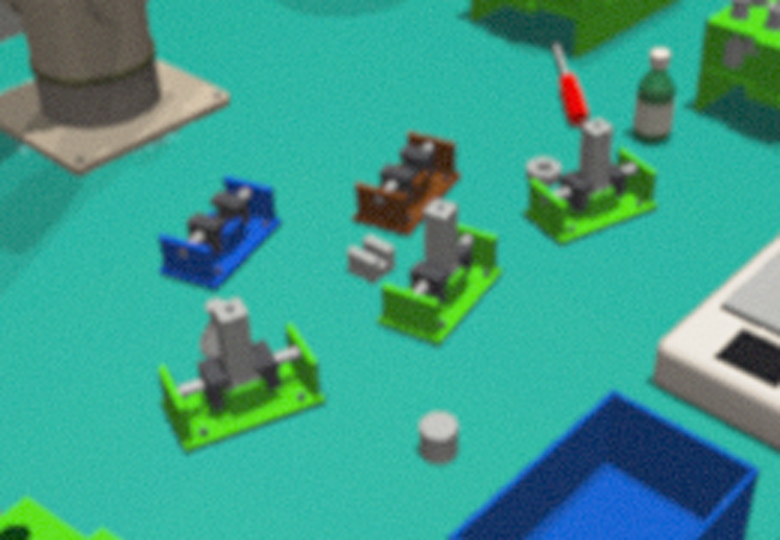

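The top view shows the cone at about full-image (342,244). It stands in front of the right-hand green nest at (354,217), whose block is at about (358,213). The ring and the vee belong to the other two nests. In the scene view that nest is the front-left one, with its block top at about (217,233).

```bash
cat > h.py <<'E'
from workcell import manip
import numpy as np, cv2
from scipy.spatial.transform import Rotation as R
def cal(n):
    k=manip.calibration(n); T=np.array(k["camera_from_world"]); return T,210/np.tan(np.radians(k["vfov"])/2),k["cx"],k["cy"]
def unproj(n,uv,z):
    T,f,cx,cy=cal(n); uv=np.atleast_2d(uv); d=np.c_[(uv[:,0]-cx)/f,(uv[:,1]-cy)/f,np.ones(len(uv))]@T[:3,:3]
    c=-T[:3,:3].T@T[:3,3]; return c+d*((z-c[2])/d[:,2])[:,None]
def proj(n,P):
    T,f,cx,cy=cal(n); p=np.atleast_2d(P)@T[:3,:3].T+T[:3,3]; return np.c_[cx+f*p[:,0]/p[:,2],cy+f*p[:,1]/p[:,2]]
def near(t,n,uv): return min(manip.masks_of(t,n),key=lambda d:np.hypot(*(np.array(d["centre"])-uv)))
E
cat > m.py <<'E'
from h import *
for n,uv,ub in (("top",(348,218),(356,214)),("scene",(219,263),(217,246))):
    im=manip.camera(n)
    d=near("nest_a",n,uv); b=near("block_a",n,ub)
    hsv=cv2.cvtColor(im,cv2.COLOR_BGR2HSV); v,u=np.nonzero(cv2.dilate(d["region"].astype(np.uint8),np.ones((5,5)))*((hsv[...,0]>42)&(hsv[...,0]<70)&(hsv[...,1]>120)))
    P=unproj(n,np.c_[u,v],.008)[:,:2]; r=cv2.minAreaRect(P.astype(np.float32)*1000); print(n,"green",np.round(r[0],1),np.round(r[1],1),round(r[2],1), "box",np.round(cv2.boxPoints(r)).tolist())
    g=im.min(2).astype(float); m=b["region"]; w=m*(g>0.85*np.percentile(g[m],97)); v,u=np.nonzero(w); c=[u.mean(),v.mean()]
    print(n,"top px",np.round(c,1),len(u),"at z.108",np.round(unproj(n,c,.108),4))
o=manip.get_obs(); M=R.from_quat(o["ee_rot"]).as_matrix(); print(np.round(M,3).tolist(),np.round(o["position"],4))
E
python3 m.py
```

```text
top green [ 546.  -237.7] [133.3  72.9] 69.7 box [[489.0, -288.0], [557.0, -313.0], [603.0, -188.0], [535.0, -163.0]]
top top px [358.4 212. ] 44 at z.108 [[ 0.5462 -0.2352  0.108 ]]
scene green [ 534.8 -227.2] [141.8 112.8] 69.4 box [[457.0, -274.0], [563.0, -313.0], [613.0, -181.0], [507.0, -141.0]]
scene top px [216.  233.1] 40 at z.108 [[ 0.5499 -0.2403  0.108 ]]
[[0.916, 0.401, 0.0], [0.401, -0.916, -0.0], [-0.0, 0.0, -1.0]] [ 0.2507 -0.5725  0.304 ]
```

```bash
python3 -m jog '[{"grip":-1,"slide":[3.4,-1.6,0],"yaw":0},{"grip":-1,"slide":[3.4,-1.6,0],"yaw":0},{"grip":-1,"slide":[3.4,-1.6,0],"yaw":0},{"grip":-1,"slide":[3.4,-1.6,0],"yaw":0},{"grip":-1,"slide":[3.4,-1.6,0],"yaw":0},{"grip":-1,"slide":[3.4,-1.6,0],"yaw":0},{"grip":-1,"slide":[3.4,-1.6,0],"yaw":0},{"grip":-1,"slide":[3.4,-1.6,0],"yaw":0}]' 30
python3 - <<'E'
from h import *
im=cv2.imread("pics/top0.png"); s=cv2.imread("pics/scene0.png"); outs=[]
y=-.354; c=np.array([.5465,-.2375]); A=np.array([[np.cos(y),-np.sin(y)],[np.sin(y),np.cos(y)]])
for n,i,(x0,y0) in (("top",im,(310,180)),("scene",s,(180,210))):
    i=cv2.resize(i[y0:y0+90,x0:x0+90],None,fx=4.4,fy=4.4,interpolation=cv2.INTER_CUBIC)
    for hx,hy,z in ((.035,.065,.0),(.035,.065,.008),(.012,.012,.108)):
        q=np.array([[-hx,-hy],[hx,-hy],[hx,hy],[-hx,hy]])@A.T+c
        p=(proj(n,np.c_[q,np.full(4,z)])-[x0,y0])*4.4+1.7
        cv2.polylines(i,[p.round().astype(int)],True,(0,0,255),1)
    outs.append(i)
cv2.imwrite("pics/ov.png",np.hstack(outs))
E
```

```text
clock: 1.7
position: [0.4494, -0.3449, 0.3042]
ee_rot: [0.979, 0.205, 0.0, 0.0]
ft_force: [0.3, -0.1, 0.0]
grip_width: 1.003
grasp_force: 0.0
```

View pics/ov.png

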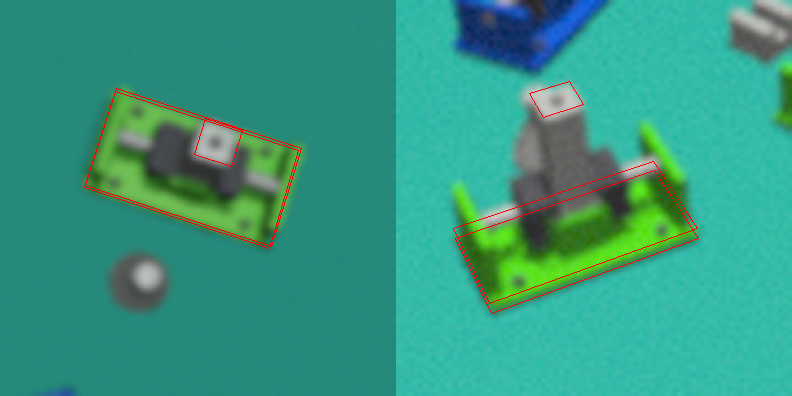

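The overlay matches the nest base and the block top to within about 1–2 mm. Next I'll turn the gripper and move over the nest.

```bash
python3 -m jog '[{"grip":-1,"slide":[0,0,0],"yaw":0.128},{"grip":-1,"slide":[0,0,0],"yaw":0.128},{"grip":-1,"slide":[0,0,0],"yaw":0.128},{"grip":-1,"slide":[0,0,0],"yaw":0.128},{"grip":-1,"slide":[0,0,0],"yaw":0.127},{"grip":-1,"slide":[0,0,0],"yaw":0.127}]'
python3 -m jog '[{"grip":-1,"slide":[1.3,-3.4,0],"yaw":0},{"grip":-1,"slide":[1.3,-3.4,0],"yaw":0},{"grip":-1,"slide":[1.3,-3.4,0],"yaw":0},{"grip":-1,"slide":[1.3,-3.4,0],"yaw":0},{"grip":-1,"slide":[0,0,3],"yaw":0},{"grip":-1,"slide":[0,0,3],"yaw":0},{"grip":-1,"slide":[0,0,3],"yaw":0},{"grip":-1,"slide":[0,0,0],"yaw":0}]'
cat > w.py <<'E'
from h import *
o=manip.get_obs(); M=R.from_quat(o["ee_rot"]).as_matrix(); p=np.array(o["position"]); t=np.array([.546,-.2362,.128])
print("clock",o["clock"],"tool y deg",np.degrees(np.arctan2(M[1,1],M[0,1])),"cm to go in tool axes",np.round(M.T@(t-p)*100,2),"pos",p.round(4),"F tool",np.round(M.T@np.array(o["ft_force"]),1),o["grip_width"],o["grasp_force"])
E
python3 w.py
```

```text
clock: 2.3
position: [0.4486, -0.3461, 0.304]
ee_rot: [0.984, -0.178, 0.0, 0.0]
ft_force: [0.6, -0.0, -0.2]
grip_width: 0.999
grasp_force: 0.0
clock: 3.1
position: [0.5425, -0.2359, 0.2099]
ee_rot: [0.984, -0.176, -0.003, -0.001]
ft_force: [-1.1, 0.0, -0.5]
grip_width: 0.999
grasp_force: 0.0
clock 3.1 tool y deg -110.22556458863951 cm to go in tool axes [ 0.4  -0.09  8.19] pos [ 0.5425 -0.2359  0.2099] F tool [-1.   0.3  0.5] 0.9985422257258388 0.0
```

```bash
python3 -m jog '[{"grip":-1,"slide":[0.35,0,2],"yaw":0},{"grip":-1,"slide":[0,0,3],"yaw":0},{"grip":-1,"slide":[0,0,2.2],"yaw":0},{"grip":-1,"slide":[0,0,0.8],"yaw":0},{"grip":-0.1,"slide":[0,0,0],"yaw":0},{"grip":-0.1,"slide":[0,0,0],"yaw":0},{"grip":-0.1,"slide":[0,0,0],"yaw":0},{"grip":-0.1,"slide":[0,0,0],"yaw":0}]' 30; python3 w.py; python3 - <<'E'
from h import *
a=manip.camera("top")[170:270,300:410];b=manip.camera("scene")[170:290,160:292]
cv2.imwrite("pics/g1.png",np.hstack([cv2.resize(a,(396,360),interpolation=cv2.INTER_CUBIC),cv2.resize(b,(396,360),interpolation=cv2.INTER_CUBIC)]))
E
```

```text
clock: 3.9
position: [0.5482, -0.238, 0.1351]
ee_rot: [0.984, -0.176, 0.001, 0.0]
ft_force: [-0.6, -0.7, -0.9]
grip_width: 0.552
grasp_force: 0.0
clock 3.9 tool y deg -110.24439533192256 cm to go in tool axes [-0.27 -0.09  0.71] pos [ 0.5482 -0.238   0.1351] F tool [-0.3  0.9  0.9] 0.5524039796382609 0.0
```

View pics/g1.png

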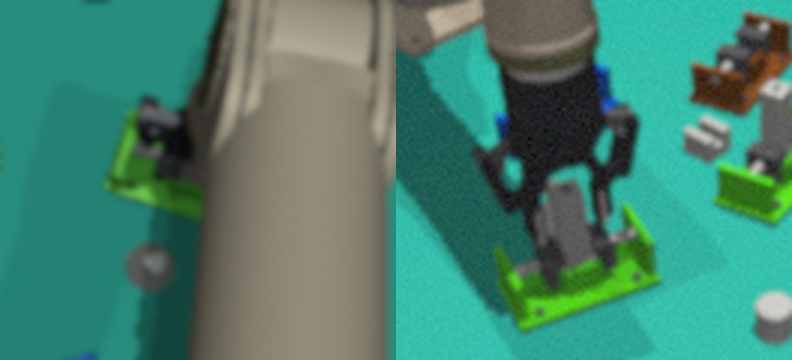

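```bash
python3 -m jog '[{"grip":-0.1,"slide":[-0.25,-0.1,0.4],"yaw":0},{"grip":-0.1,"slide":[0,0,0.4],"yaw":0},{"grip":-0.1,"slide":[0,-0.5,0],"yaw":0},{"grip":-0.1,"slide":[0,-0.4,0],"yaw":0},{"grip":-0.1,"slide":[0,0,0],"yaw":0}]' ; python3 w.py
python3 -m jog '[{"grip":-0.1,"slide":[0,-0.3,0],"yaw":0},{"grip":-0.1,"slide":[0,-0.2,0],"yaw":0},{"grip":-0.1,"slide":[0,-0.2,0],"yaw":0},{"grip":-0.1,"slide":[0,0,0],"yaw":0}]' ; python3 w.py
```

```text
clock: 4.5
position: [0.5493, -0.2264, 0.126]
ee_rot: [0.985, -0.175, 0.0, -0.0]
ft_force: [-0.5, -0.3, 0.9]
grip_width: 0.549
grasp_force: 0.0
clock 4.5 tool y deg -110.16124113796185 cm to go in tool axes [ 0.03  1.03 -0.2 ] pos [ 0.5493 -0.2264  0.126 ] F tool [-0.4  0.5 -0.9] 0.5489187346070281 0.0
clock: 4.9
position: [0.5505, -0.2233, 0.1263]
ee_rot: [0.984, -0.177, -0.0, 0.002]
ft_force: [-3.2, -7.1, 1.4]
grip_width: 0.548
grasp_force: 3.8
clock 4.9 tool y deg -110.35369910139502 cm to go in tool axes [ 0.03  1.36 -0.17] pos [ 0.5505 -0.2233  0.1263] F tool [-0.5  7.7 -1.3] 0.5481458128482742 3.8427186012268066
```

```bash
python3 -m jog '[{"grip":-0.1,"slide":[0,-0.2,0],"yaw":0},{"grip":-0.1,"slide":[0,-0.2,0],"yaw":0},{"grip":-0.1,"slide":[0,0,0],"yaw":0},{"grip":-0.1,"slide":[0,0,0],"yaw":0}]' ; python3 w.py
python3 -m jog '[{"grip":-0.1,"slide":[0,-0.2,0],"yaw":0},{"grip":-0.1,"slide":[0,0,0],"yaw":0},{"grip":-0.1,"slide":[0,0,0],"yaw":0}]' ; python3 w.py
python3 - <<'E'
from h import *
b=manip.camera("scene")[190:290,170:290]
cv2.imwrite("pics/g2.png",cv2.resize(b,(720,600),interpolation=cv2.INTER_CUBIC))
E
```

```text
clock: 5.3
position: [0.5519, -0.2202, 0.1268]
ee_rot: [0.984, -0.177, 0.0, 0.002]
ft_force: [-4.7, -7.4, 6.2]
grip_width: 0.551
grasp_force: 4.9
clock 5.3 tool y deg -110.38790229040315 cm to go in tool axes [ 0.    1.71 -0.12] pos [ 0.5519 -0.2202  0.1268] F tool [-1.8  8.6 -6.2] 0.5513650493946716 4.860075577162206
clock: 5.6
position: [0.5523, -0.2192, 0.1269]
ee_rot: [0.984, -0.177, 0.0, 0.002]
ft_force: [-4.9, -9.7, 6.8]
grip_width: 0.552
grasp_force: 6.2
clock 5.6 tool y deg -110.43345661036427 cm to go in tool axes [ 0.    1.81 -0.1 ] pos [ 0.5523 -0.2192  0.1269] F tool [-1.2 10.8 -6.8] 0.5520788051827863 6.237918007245753
```

View pics/g2.png

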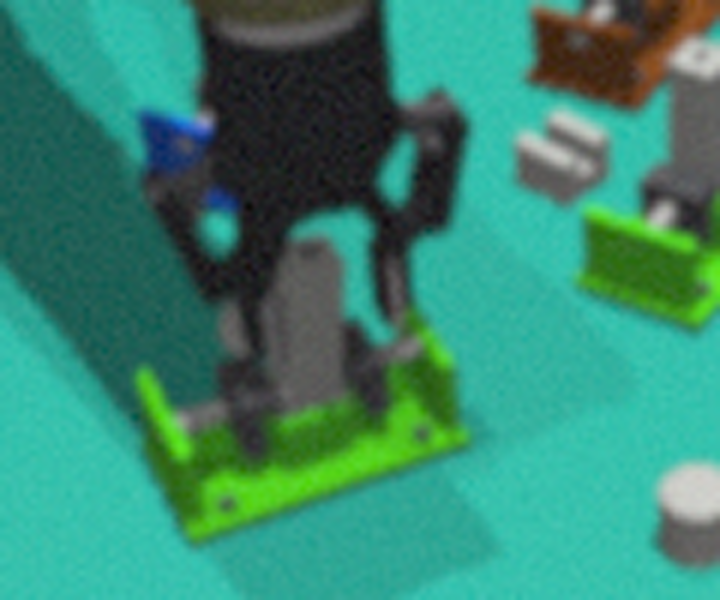

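The block leans right (+y) between the fingers, at about (300,320) in the crop, but the lean is still short of the target. I'll push a bit further.

```bash
python3 -m jog '[{"grip":-0.1,"slide":[0,-0.2,0],"yaw":0},{"grip":-0.1,"slide":[0,-0.1,0],"yaw":0},{"grip":-0.1,"slide":[0,0,0],"yaw":0}]' ; python3 w.py
python3 -m jog '[{"grip":-0.1,"slide":[0,-0.2,0],"yaw":0},{"grip":-0.1,"slide":[0,0,0],"yaw":0},{"grip":-0.1,"slide":[0,0,0],"yaw":0}]' ; python3 w.py
```

```text
clock: 5.95
position: [0.5525, -0.2186, 0.1269]
ee_rot: [0.984, -0.178, -0.0, 0.004]
ft_force: [-7.8, -17.3, 7.7]
grip_width: 0.548
grasp_force: 9.7
clock 5.95 tool y deg -110.54324839034942 cm to go in tool axes [ 0.    1.88 -0.1 ] pos [ 0.5525 -0.2186  0.1269] F tool [-1.3 19.  -7.6] 0.5480376215082021 9.717949298210442
clock: 6.25
position: [0.5527, -0.2183, 0.127]
ee_rot: [0.984, -0.179, -0.0, 0.005]
ft_force: [-9.5, -20.6, 8.2]
grip_width: 0.547
grasp_force: 12.0
clock 6.25 tool y deg -110.62014307309957 cm to go in tool axes [ 0.    1.92 -0.09] pos [ 0.5527 -0.2183  0.127 ] F tool [-1.7 22.7 -8. ] 0.5470041487858416 11.981959237709816
```

The force jumped to 22 N with almost no further travel, so the +y cheek is at its stop. Now the other side.

```bash
python3 -m jog '[{"grip":-0.1,"slide":[0,0.9,0],"yaw":0},{"grip":-0.1,"slide":[0,0.9,0],"yaw":0},{"grip":-0.1,"slide":[0,0.9,0],"yaw":0},{"grip":-0.1,"slide":[0,0.5,0],"yaw":0},{"grip":-0.1,"slide":[0,0.3,0],"yaw":0},{"grip":-0.1,"slide":[0,0,0],"yaw":0}]' ; python3 w.py
python3 -m jog '[{"grip":-0.1,"slide":[0,0.3,0],"yaw":0},{"grip":-0.1,"slide":[0,0.2,0],"yaw":0},{"grip":-0.1,"slide":[0,0.2,0],"yaw":0},{"grip":-0.1,"slide":[0,0,0],"yaw":0},{"grip":-0.1,"slide":[0,0,0],"yaw":0}]' ; python3 w.py
python3 -m jog '[{"grip":-0.1,"slide":[0,0.2,0],"yaw":0},{"grip":-0.1,"slide":[0,0.2,0],"yaw":0},{"grip":-0.1,"slide":[0,0,0],"yaw":0},{"grip":-0.1,"slide":[0,0,0],"yaw":0}]' ; python3 w.py
```

```text
clock: 6.85
position: [0.5428, -0.2436, 0.1258]
ee_rot: [0.984, -0.176, -0.0, -0.0]
ft_force: [-0.1, -0.3, -0.4]
grip_width: 0.552
grasp_force: 0.0
clock 6.85 tool y deg -110.2525601154253 cm to go in tool axes [ 0.04 -0.8  -0.22] pos [ 0.5428 -0.2436  0.1258] F tool [-0.   0.3  0.4] 0.5518867761825348 0.0
clock: 7.35
position: [0.5414, -0.248, 0.1261]
ee_rot: [0.985, -0.175, 0.0, -0.001]
ft_force: [1.7, 4.9, 1.1]
grip_width: 0.549
grasp_force: 3.1
clock 7.35 tool y deg -110.12647552420103 cm to go in tool axes [ 0.03 -1.27 -0.19] pos [ 0.5414 -0.248   0.1261] F tool [-0.1 -5.2 -1.1] 0.5487630399507105 3.1161001324653625
clock: 7.75
position: [0.5405, -0.251, 0.1266]
ee_rot: [0.985, -0.174, 0.001, -0.002]
ft_force: [1.2, 8.9, 5.0]
grip_width: 0.546
grasp_force: 4.6
clock 7.75 tool y deg -110.08197843195887 cm to go in tool axes [ 0.01 -1.57 -0.14] pos [ 0.5405 -0.251   0.1266] F tool [-1.9 -8.8 -5. ] 0.5463324866761621 4.621567677240819
```

```bash
python3 -m jog '[{"grip":-0.1,"slide":[0,0.2,0],"yaw":0},{"grip":-0.1,"slide":[0,0.2,0],"yaw":0},{"grip":-0.1,"slide":[0,0,0],"yaw":0},{"grip":-0.1,"slide":[0,0,0],"yaw":0}]' ; python3 w.py
python3 -m jog '[{"grip":-0.1,"slide":[0,0.3,0],"yaw":0},{"grip":-0.1,"slide":[0,0,0],"yaw":0},{"grip":-0.1,"slide":[0,0,0],"yaw":0}]' ; python3 w.py
python3 -m jog '[{"grip":-0.1,"slide":[0,0.2,0],"yaw":0},{"grip":-0.1,"slide":[0,0,0],"yaw":0},{"grip":-0.1,"slide":[0,0,0],"yaw":0}]' ; python3 w.py
```

```text
clock: 8.15
position: [0.5398, -0.2534, 0.1268]
ee_rot: [0.985, -0.174, 0.001, -0.002]
ft_force: [2.1, 13.4, 7.4]
grip_width: 0.548
grasp_force: 7.0
clock 8.15 tool y deg -110.01279851478544 cm to go in tool axes [-0.01 -1.82 -0.11] pos [ 0.5398 -0.2534  0.1268] F tool [ -2.6 -13.4  -7.3] 0.5484135026065693 6.956859965266631
clock: 8.45
position: [0.5397, -0.254, 0.1269]
ee_rot: [0.985, -0.173, 0.001, -0.004]
ft_force: [4.8, 20.0, 9.1]
grip_width: 0.551
grasp_force: 10.4
clock 8.45 tool y deg -109.89885916307163 cm to go in tool axes [-0.01 -1.89 -0.09] pos [ 0.5397 -0.254   0.1269] F tool [ -2.3 -20.5  -8.9] 0.551104471161116 10.372013756423257
clock: 8.75
position: [0.5396, -0.2544, 0.127]
ee_rot: [0.985, -0.172, 0.001, -0.004]
ft_force: [5.6, 24.3, 9.5]
grip_width: 0.551
grasp_force: 12.7
clock 8.75 tool y deg -109.82871000730492 cm to go in tool axes [-0.01 -1.93 -0.08] pos [ 0.5396 -0.2544  0.127 ] F tool [ -2.9 -24.9  -9.3] 0.5506749294812432 12.686200362222735
```

Both stops are symmetric, at ±1.92 cm. Next I'll centre and close the gripper, which stands the block upright.

```bash
python3 -m jog '[{"grip":-0.1,"slide":[0,-0.9,0],"yaw":0},{"grip":-0.1,"slide":[0,-0.9,0],"yaw":0},{"grip":-0.1,"slide":[0,-0.9,0],"yaw":0},{"grip":-0.1,"slide":[0,0,0],"yaw":0},{"grip":-0.1,"slide":[0,0,0],"yaw":0}]' ; python3 w.py
```

```text
clock: 9.25
position: [0.5452, -0.2372, 0.1258]
ee_rot: [0.984, -0.176, -0.0, 0.0]
ft_force: [-0.0, 0.4, 0.4]
grip_width: 0.553
grasp_force: 0.0
clock 9.25 tool y deg -110.24521671837367 cm to go in tool axes [ 0.04 -0.12 -0.22] pos [ 0.5452 -0.2372  0.1258] F tool [-0.2 -0.3 -0.4] 0.5528112970770082 0.0
```

```bash
python3 -m jog '[{"grip":0.1,"slide":[0,-0.12,0],"yaw":0},{"grip":0.3,"slide":[0,0,0],"yaw":0},{"grip":0.4,"slide":[0,0,0],"yaw":0},{"grip":0.6,"slide":[0,0,0],"yaw":0},{"grip":1,"slide":[0,0,0],"yaw":0},{"grip":1,"slide":[0,0,0],"yaw":0},{"grip":1,"slide":[0,0,0],"yaw":0}]' 60 ; python3 w.py
```

```text
clock: 9.95
position: [0.5458, -0.2358, 0.126]
ee_rot: [0.984, -0.176, 0.0, 0.0]
ft_force: [-1.2, 0.3, 2.1]
grip_width: 0.274
grasp_force: 58.5
clock 9.95 tool y deg -110.24286329497396 cm to go in tool axes [ 0.03  0.02 -0.2 ] pos [ 0.5458 -0.2358  0.126 ] F tool [-1.2  0.2 -2.1] 0.27402046445790185 58.52434694766998
```

```bash
python3 -m jog '[{"grip":1,"slide":[0,0,-0.3],"yaw":0},{"grip":1,"slide":[0,0,-0.3],"yaw":0},{"grip":1,"slide":[0,0,-0.3],"yaw":0},{"grip":1,"slide":[0,0,0],"yaw":0}]' ; python3 w.py
```

```text
clock: 10.35
position: [0.5459, -0.2358, 0.1353]
ee_rot: [0.984, -0.176, 0.0, 0.0]
ft_force: [0.2, 0.2, -3.5]
grip_width: 0.278
grasp_force: 58.8
clock 10.35 tool y deg -110.23494908074646 cm to go in tool axes [0.03 0.03 0.73] pos [ 0.5459 -0.2358  0.1353] F tool [ 0.1 -0.3  3.5] 0.27798937507790633 58.82365822792053
```

Only the block's weight shows on the wrist, so it's free. Now I'll lift it just clear of the nest's 50 mm top.

```bash
python3 -m jog '[{"grip":1,"slide":[0,0,-0.7],"yaw":0},{"grip":1,"slide":[0,0,-1],"yaw":0},{"grip":1,"slide":[0,0,-1],"yaw":0},{"grip":1,"slide":[0,0,-1],"yaw":0},{"grip":1,"slide":[0,0,-0.9],"yaw":0},{"grip":1,"slide":[0,0,-0.5],"yaw":0},{"grip":1,"slide":[0,0,0],"yaw":0},{"grip":1,"slide":[0,0,0],"yaw":0}]' ; python3 w.py; python3 - <<'E'
from h import *
a=manip.camera("top")[150:330,120:440]; b=manip.camera("scene")
cv2.imwrite("pics/e2.png",np.hstack([cv2.resize(b[160:290,170:290],(480,520),interpolation=cv2.INTER_CUBIC),cv2.resize(a,(320,520))]))
E
```

```text
clock: 11.15
position: [0.5456, -0.2357, 0.1857]
ee_rot: [0.984, -0.176, -0.0, 0.0]
ft_force: [0.1, 0.2, -3.7]
grip_width: 0.271
grasp_force: 58.9
clock 11.15 tool y deg -110.23709247383768 cm to go in tool axes [0.06 0.03 5.77] pos [ 0.5456 -0.2357  0.1857] F tool [-0.  -0.2  3.7] 0.2712465450101056 58.85356843471527
```

View pics/e2.png

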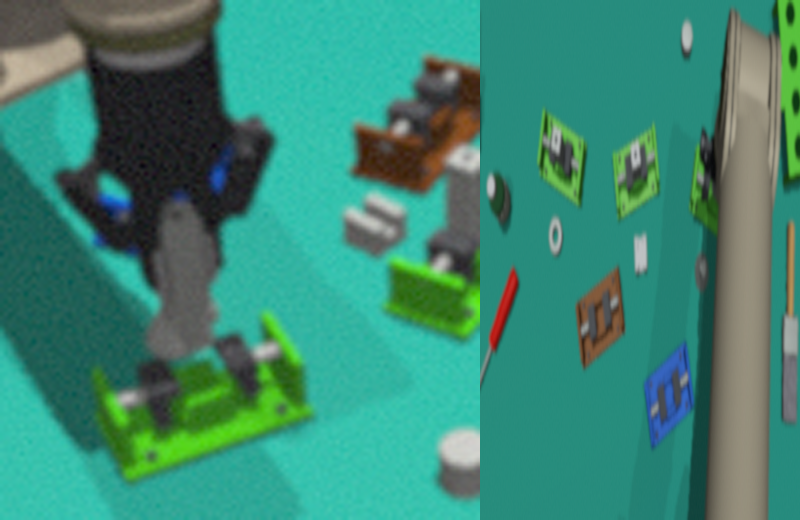

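The block hangs upright in the gripper at about (185,280). Its foot is about 18 mm above the cheek tops, both cheeks are back and the other two blocks are still seated.

```bash
python3 -c "
from workcell import manip
print(manip.hand_in())"
```

```text
the job is handed in; nothing more can be done
None
```

The block in the cone-marked nest was rocked free (+y cheek first, then −y) and handed in held upright, its foot about 18 mm above the cheek tops; the last picture shows the other two blocks still seated and nothing else visibly moved, but no verdict was returned.

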